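Close and lock a saw service cover

TASK

The hinged cover of the green service box on the saw bench stands open. Shut it, then push the winged quarter-turn stud in and turn it clockwise a quarter turn until it catches and stays down, feeling for its slot and never forcing it. Let go and leave the other things on the bench alone.

Things in the scene. Friction and masses are not known exactly. Their poses are not given: they have to be found in the camera images.
- housing: Green steel service box fixed to the bench, 170 mm (its x) by 160 mm (its y) by 80 mm high, open on top under its cover. Origin: centre of its underside, on the bench; z up, +x towards the hinge, -x is its front. Hinge pin along its y at x = +85, z = 82.5 mm. With the cover shut the stud stands upright at x = -50 mm, y = 0.
- slot (a point): Nominal middle of the top of the steel receptacle (36 mm square, inside the box under the stud); axes of the box. The receptacle floats: really it sits up to 1.5 mm higher or lower, and turned by up to 0.65 rad either way. Its slot, 7.6 mm wide, runs nearly along the box's x. A load of more than 60 N between stud and receptacle, sideways pinch included, harms it.
- cover (a joint): Hinge of the grey steel cover, a 172 x 162 x 5 mm plate: 0 = shut and level (top face 85 mm above the bench), grows as its front edge lifts; starts at 0.35 to 0.75 rad, limit 0.9. A stiff hinge: it stays where it is left; closing takes about 2 to 4 N, 100 mm from the hinge.
- cover_edge (a point): Middle of the cover's front edge, on its top face, 170 mm from the hinge; axes are the cover's: x towards the hinge, z out of its top face.
- stud: Quarter-turn stud carried by the cover: black wing head on a steel shaft, with a square-edged cross bar (6 mm thick, 28 mm long, parallel to the wing) below. Origin on its axis, at the cover's top face when not pushed in; z out of the cover, x along the wing. Collar 26 mm wide from z = 22 to 26 mm; wing 34 mm long, 10 mm thick, z = 26 to 52 mm, gripped across its thickness.
- stud_head (a point): Centre of the top of the stud's wing, 52 mm above the stud's origin; same axes as the stud.
- plunger (a joint): Push-in of the stud, m; 0 = out. A spring pushes it out: 3 N + 0.5 N per mm. Cover shut: the bar meets the receptacle at 1 to 4 mm and goes on only if along the slot within about 0.06 rad. Past 14 to 17 mm it can turn; a hard stop comes 2.2 mm deeper. Turned a quarter and let go, it springs back 4 mm into its catch, 10 to 13 mm in.
- turn (a joint): Turn of the stud, rad, clockwise seen from above: 0 = wing along the box's x (starts within 0.5 of it). Fully in, it turns clockwise only, about 1.57 rad from the slot's angle to a stop some 0.1 rad past the catch's middle. The joint itself turns between -1.0 and 2.5.
- offcut: Bystander: pine offcut 90 x 60 x 45 mm; origin under its centre.
- jar: Bystander: clear jar, 60 mm wide, 85 mm high; origin under its centre.
- screwdriver: Bystander: screwdriver lying on the bench; origin under its middle.
Things that resemble listed ones, but are neither listed nor needed, are in the scene too. Of the things shaped like the housing, the green one is meant.

How it is judged:
By the outcome, as a careful person would: the job done as asked, in the order asked, and still so for the second after the job is handed in, with the robot touching nothing.
It also fails if it takes over 72 s, if anything falls off the work surface, if the arm or the gripper's body presses on something with over 40 N, if the wrist force passes 120 N, or if a joint passes its speed limit or range.

ROBOT

A 7-joint arm with a two-finger parallel gripper is mounted at the origin on the work surface. World frame = base frame: x ahead of the robot, y to its left, z up, the work surface at z = 0. Lengths are in m, angles in degrees, forces in N, time in s.
With the tool pointing down it reaches from about 0.425 to 0.8 m from the base axis. Payload 8.3 kg.
Tool frame: the origin (TCP) lies between the finger pads; the fingertips stand arm.nose_length ahead of it and the grasp point (between the pads) lies 2 mm behind it (arm.nose_length is the distance from the TCP to the fingertips, in m); z points along the fingers, y is the line along which they close (so a half turn about z gives the same grasp; the last joint's range is limited). The gripper opens to 85 mm and grips with 20 to 120 N. Pads are 22 mm wide; open, the fingers measure 114 mm over their backs; the gripper's body (76 mm by 85 mm) begins 54 mm behind the grasp point. The pads swing forward as they close: fully open they stand 13 mm farther back than shut.
Start: joints at [-80.896, 21.967, 0.94, 78.501, -0.361, 79.538, -2.664], TCP at [0.137, 0.61, 0.219] pointing down, gripper open.
Joint ranges: [-169.22, 169.22], [-14.56, 117.87], [-87.37, 89.26], [10.42, 133.3], [-82.24, 262.24], [0.94, 117.77], [-172.7, 172.7]. Speed limits (degrees/s): [136.94, 136.94, 172.46, 172.46, 180, 180, 180].

INTERFACE

Orientations are given as a 3x3 rotation matrix whose columns are the frame's x, y, z axes.
In Python, from plant import arm gives the robot as it stands. The module is installed in compiled form; this text tells all that it offers.
- The arm moves only by the tool play_rows, never from a script. Its argument "moves" is a list of rows, each an object with "slide": the shift along the tool's x, y, z in cm, a list of three; "twist": the turn about the tool's z in rad. A call has 1 to 5 rows; each row shifts and turns the commanded pose from where the row before left it, along the tool's axes as they then stand; what a row does not reach is not made up. A row lasts 1/12 s, in which the tool goes at most 41.7 mm and 7.16 degrees, less where a joint would pass 70% of its speed; a pose out of reach is approached as far as the arm can. A call with a gripper value outside its range is refused whole. "grip" is the opening in per cent of the stroke, from 0 (shut) to 100 (fully open), set as the call begins (left out, the last holds). The fingers move at their own pace and stop on an object; "squeeze" is the grip in N (left out, the last holds). Time passes only in rows, so rows that do not move let the fingers close. It gives the time, the measured TCP pose, the force, the opening and the grip force at its end, in the units of the state.
- arm.sense(): the state, without advancing time (a new reading comes with each control period).
- arm.camera(name): name is "side" or "top" or "wrist"; returns a dict with "pixels" (480x640x3 uint8, blue, green, red), "z_map" (480x640 float32, m along the optical axis (not along the pixel's ray), 0 where there is no reading), "fx", "fy", "cx", "cy" (pixels), "R" (3x3) and "t" (3): a world point X has camera coordinates R X + t; the wrist camera has in their place "mount" (4x4, takes a point from camera to tool coordinates, whose origin is the TCP and whose axes are the flange's). Camera axes: x right, y down, z forward; pixel columns grow to the right and rows downward; lengths in m; the calibration is good to about 2 mm. A picture is of the moment at which its call begins: read the wrist's pose just before it.
- arm.finish_job(): hands the job in; it is judged then, once.
The state is a dict: "t": time; "q": joint angles; "dq": joint speeds; "joint_torque": joint torques, N m; "eef_pos": TCP position; "eef_rot": TCP orientation; "ft_force": force on the tool from outside, world axes, zero at the start; "torque": the same for the moment, N m; "finger_gap": opening from 0.0 (shut) to 1.0 (fully open); "finger_force": force on a finger pad.
Only numpy, scipy, OpenCV 4.12 (cv2) and the standard library are available. Lean on these libraries where they do the work, as an engineer would, in place of code of your own. Each camera call takes 0.05 s, during which the arm holds its last target. There are 200 camera calls.

## Working session

There is one attempt and no reset: what is moved stays moved. The work goes in short steps, Python scripts to look and compute and a tool call to move; the robot and the scene stay as the last step left them, time stands still between calls to the robot, and variables do not carry over. Pictures are saved under pics/ and viewed, at most 10 in all, crops included, and the job is handed in when it is done.

Besides the shell and the picture viewer there is one more tool, called after ">>>" as a command line: name --argument value ..., lists and objects as JSON in quotes. play_rows: Moves the arm, as the interface text tells. Its arguments: {"type":"object","properties":{"moves":{"type":"array","items":{"type":"object","properties":{"slide":{"type":"array","items":{"type":"number"}},"twist":{"type":"number"}}}},"grip":{"type":"number"},"squeeze":{"type":"number"}},"required":["moves"]}

```bash
mkdir -p pics; cat > h.py <<'E'
import numpy as np, cv2
from plant import arm
def cam(n):
    s=arm.sense(); c=arm.camera(n)
    if n=="wrist":
        M=np.array(c["mount"]); Rt=np.array(s["eef_rot"]); p=np.array(s["eef_pos"])
        c["Rc"]=Rt@M[:3,:3]; c["o"]=Rt@M[:3,3]+p
    else:
        R=np.array(c["R"]); c["Rc"]=R.T; c["o"]=-R.T@np.array(c["t"])
    return c
def ray(c,u,v):
    return c["Rc"]@np.array([(u-c["cx"])/c["fx"],(v-c["cy"])/c["fy"],1.0])
def onz(c,u,v,z):
    d=ray(c,u,v); return c["o"]+d*(z-c["o"][2])/d[2]
def pts(c):
    v,u=np.mgrid[:480,:640]; z=c["z_map"]
    P=np.stack([(u-c["cx"])/c["fx"]*z,(v-c["cy"])/c["fy"]*z,z],-1)
    return P@c["Rc"].T+c["o"]
def proj(c,X):
    p=c["Rc"].T@(np.array(X)-c["o"]); return c["fx"]*p[0]/p[2]+c["cx"],c["fy"]*p[1]/p[2]+c["cy"]
E
python3 - <<'E'
from h import *
s=arm.sense();print(s["t"],s["eef_pos"],np.round(s["eef_rot"],3),arm.nose_length,s["finger_gap"])
for n in["top","side"]:
    c=cam(n);cv2.imwrite(f"pics/{n}0.png",c["pixels"]);np.savez(f"{n}0.npz",**{k:v for k,v in c.items()})
    print(n,c["o"],np.round(c["Rc"],2),c["fx"])
E
```

```text
0.0 [0.13732651 0.60917044 0.21776336] [[-0.976  0.22  -0.   ]
 [ 0.22   0.976 -0.002]
 [-0.    -0.002 -1.   ]] 0.017 1.001181198640276
top [ 0.51312939 -0.02341246  1.08577957] [[ 0.02 -1.    0.08]
 [-1.   -0.01  0.03]
 [-0.03 -0.08 -1.  ]] 515.6729297408862
side [ 0.29996726 -1.01936628  0.76152615] [[ 0.97 -0.12  0.22]
 [-0.25 -0.51  0.82]
 [ 0.01 -0.85 -0.52]] 566.3992875807405
```

View pics/top0.png

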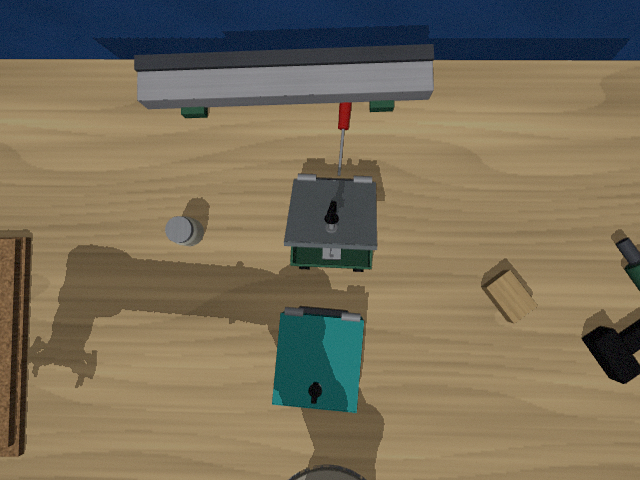

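View pics/side0.png

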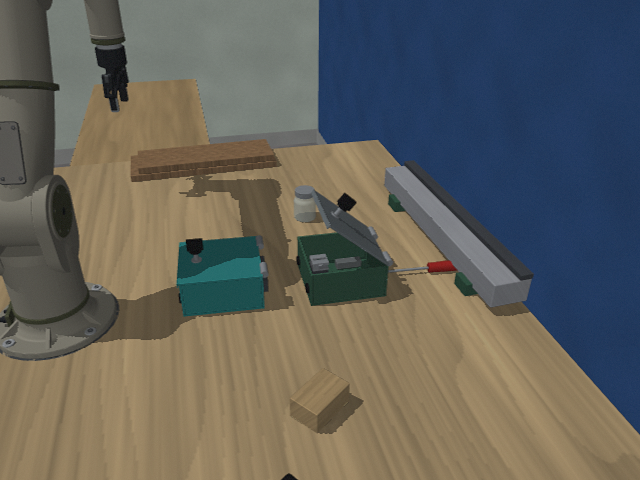

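Top view: there are two box candidates. The green one with the grey open cover is at (332,225), its stud at (332,212) and its receptacle at (332,253). The teal one, shut, is at (318,360), its stud at (315,390). The green one is meant. Next I measure it and check it in a crop.

```bash
python3 - <<'E'
from h import *
c=dict(np.load("top0.npz"));d=dict(np.load("side0.npz"))
def crop(c,x0,y0,w,h,k): return cv2.resize(c["pixels"][y0:y0+h,x0:x0+w],None,fx=k,fy=k,interpolation=cv2.INTER_CUBIC)
a=crop(c,275,160,120,120,4.5);b=crop(d,285,180,120,135,4);b=cv2.resize(b,(int(540*120/135),540))
cv2.imwrite("pics/crop0.png",np.hstack([a,b])[:, :800])
P=pts(c);hsv=cv2.cvtColor(c["pixels"],cv2.COLOR_BGR2HSV)
m=np.zeros((480,640),bool);m[180:246,284:380]=1
g=m&(hsv[...,1]<60)&(P[...,2]>.09)&(c["z_map"]>0)
Q=P[g]
for i in range(4):
    A=np.c_[Q[:,:2],np.ones(len(Q))];k=np.linalg.lstsq(A,Q[:,2],rcond=None)[0];r=Q[:,2]-A@k;Q=Q[abs(r)<max(.003,2*r.std())]
n=np.array([-k[0],-k[1],1]);n/=np.linalg.norm(n);print("plane",k,n,"tilt",np.arccos(n[2]),"yaw of -grad",np.arctan2(n[1],n[0])+np.pi,r.std(),len(Q))
# cover outline: points near plane
D=(P-Q.mean(0))@n
mm=((abs(D)<.006)&m).astype(np.uint8); 
ct=max(cv2.findContours(mm,0,1)[0],key=cv2.contourArea);ap=cv2.approxPolyDP(ct,4,True)[:,0]
for u,v in ap:
    dd=ray(c,u,v);X=c["o"]+dd*((Q.mean(0)-c["o"])@n)/(dd@n);print(u,v,np.round(X,4))
# stud head: points well above the plane
hh=m&(D>.035)&(D<.06); print("head",hh.sum(),P[hh].mean(0),P[hh].max(0),D[hh].max())
# teal stud heights etc, clear
for nm,x in(("top",c),("side",d)):
    H=cv2.cvtColor(x["pixels"],cv2.COLOR_BGR2HSV);print(nm,H[230 if nm=="top" else 270,330 if nm=="top" else 360])
E
```

```text
plane [-0.8464987   0.02554462  0.67184048] [ 0.64597285 -0.01949339  0.76311145] tilt 0.7026823061298291 yaw of -grad 3.111425016941544 0.001334336857617888 4933
293 180 [0.6912 0.0739 0.0887]
284 243 [0.5613 0.0765 0.1986]
376 245 [ 0.5602 -0.0823  0.1955]
375 182 [ 0.6892 -0.0867  0.0862]
head 139 [ 0.61825987 -0.0049454   0.21128305] [0.63713362 0.00251829 0.22303346] 0.054489486254932315
top [90  3 87]
side [77 96 53]
```

View pics/crop0.png

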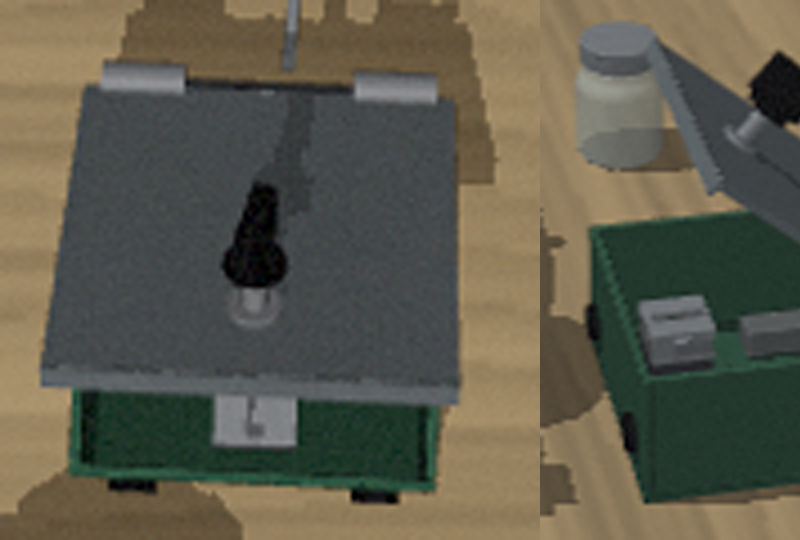

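The crop confirms it: green box with receptacle, grey cover about 0.70 rad open, hinge away from the robot. I'll refine the yaw from the green rim and check how the wrist camera is mounted.

```bash
python3 - <<'E'
from h import *
c=dict(np.load("top0.npz"));d=dict(np.load("side0.npz"))
a=onz(c,291.7,265,.08);b=onz(c,372.1,269,.08);print("rim front",a,b,np.arctan2(-(a-b)[0],(a-b)[1]),np.linalg.norm(a-b))
w=cam("wrist");print(np.round(w["mount"],3),w["fx"],w["cx"],w["cy"])
# receptacle top by depth (bright grey inside the box)
P=pts(c);px=c["pixels"];m=np.zeros((480,640),bool);m[247:262,318:346]=1
g=m&(px.min(-1)>110);print("recept",g.sum(),P[g].mean(0),P[g].min(0),P[g].max(0))
# side view head
H=px=d["pixels"];m=np.zeros((480,640),np.uint8);m[190:214,334:358]=1
k=(px.max(-1)<40)&(m>0);P=pts(d);print("side head",P[k].mean(0),P[k].min(0),P[k].max(0))
s=arm.sense();R=np.array(s["eef_rot"]);p=np.array(s["eef_pos"]);print(s["q"])
for t in([.45,0,.30],[.50,0,.30]):print(R.T@(np.array(t)-p)*100)
E
```

```text
rim front [0.52500695 0.07381893 0.08      ] [ 0.51959638 -0.08271634  0.08      ] -0.03455080696533053 0.15662874286784825
[[-0.    -0.956 -0.294  0.076]
 [ 1.    -0.     0.001  0.   ]
 [-0.001 -0.294  0.956 -0.155]
 [ 0.     0.     0.     1.   ]] 349.7874778330508 319.21622411373227 244.7228996130118
recept 167 [ 0.54991232 -0.00303966  0.06898653] [ 0.51312939 -0.02341246  0.0469411 ] [0.56072146 0.01379007 1.08577957]
side head [ 0.61086828 -0.01461991  0.2035911 ] [ 0.29996726 -1.01936628  0.18284987] [0.63233105 0.00116932 0.76152615]
[-80.89679689  22.0057613    0.94022684  78.54708914  -0.36045619
  79.53932555  -2.66584975]
[-43.89951425 -52.57285679  -8.11699995]
[-48.77705674 -51.47304912  -8.11853675]
```

>>> play_rows --moves '[{"slide": [-2.9, -2.8, -0.6]}, {"slide": [-2.9, -2.8, -0.6]}, {"slide": [-2.9, -2.8, -0.6]}, {"slide": [-2.9, -2.8, -0.6]}, {"slide": [-2.9, -2.8, -0.6]}]' --grip 0 --squeeze 30

```text
$.moves[0]: bad value
```

>>> play_rows --moves '[{"slide": [-2.9, -2.8, -0.6]}, {"slide": [-2.9, -2.8, -0.6]}, {"slide": [-2.9, -2.8, -0.6]}, {"slide": [-2.9, -2.8, -0.6]}, {"slide": [-2.9, -2.8, -0.6]}]'

```text
$.moves[0]: bad value
```

>>> play_rows --moves '[{"slide": [-2.9, -2.8, -0.6]}, {"slide": [-2.9, -2.8, -0.6]}, {"slide": [-2.9, -2.8, -0.6]}, {"slide": [-2.9, -2.8, -0.6], "twist": -0.1}, {"slide": [-2.9, -2.8, -0.6], "twist": -0.09}]'

```text
$.moves[0]: bad value
```

>>> play_rows --moves '[{"slide": [-2.9, -2.8, -0.6], "twist": 0}, {"slide": [-2.9, -2.8, -0.6], "twist": 0}, {"slide": [-2.9, -2.8, -0.6], "twist": 0}, {"slide": [-2.9, -2.8, -0.6], "twist": 0}, {"slide": [-2.9, -2.8, -0.6], "twist": 0}]' --grip 0 --squeeze 30

```text
t: 0.57
eef_pos: [0.2488, 0.4393, 0.2487]
eef_rot: [[-0.976, 0.22, -0.0], [0.22, 0.976, -0.0], [0.0, -0.001, -1.0]]
ft_force: [1.5, 0.2, -0.3]
finger_gap: 0.302
finger_force: 0.0
```

>>> play_rows --moves '[{"slide": [-2.9, -2.8, -0.5], "twist": 0}, {"slide": [-2.9, -2.8, -0.5], "twist": 0}, {"slide": [-2.9, -2.8, -0.5], "twist": 0}, {"slide": [-2.9, -2.8, -0.5], "twist": 0}, {"slide": [-2.9, -2.8, -0.5], "twist": 0}]'

```text
t: 0.98
eef_pos: [0.3593, 0.2708, 0.274]
eef_rot: [[-0.976, 0.22, -0.0], [0.22, 0.976, 0.0], [0.0, 0.0, -1.0]]
ft_force: [0.8, 0.5, 0.2]
finger_gap: 0.001
finger_force: 0.0
```

>>> play_rows --moves '[{"slide": [-2.9, -2.8, -0.5], "twist": 0}, {"slide": [-2.9, -2.8, -0.5], "twist": 0}, {"slide": [-2.9, -2.8, -0.5], "twist": 0}, {"slide": [-2.9, -2.8, -0.5], "twist": -0.1}, {"slide": [-2.9, -2.8, -0.5], "twist": -0.09}]'

```text
t: 1.4
eef_pos: [0.4708, 0.1075, 0.2988]
eef_rot: [[-0.999, 0.037, 0.0], [0.037, 0.999, 0.001], [-0.0, 0.001, -1.0]]
ft_force: [1.1, 1.1, 0.3]
finger_gap: -0.003
finger_force: 0.0
```

>>> play_rows --moves '[{"slide": [0, 0, 0], "twist": 0}, {"slide": [0, 0, 0], "twist": 0}]'

```text
t: 1.57
eef_pos: [0.4714, 0.1071, 0.2984]
eef_rot: [[-0.999, 0.046, 0.0], [0.046, 0.999, -0.0], [-0.0, -0.0, -1.0]]
ft_force: [-0.5, 0.8, 0.5]
finger_gap: -0.003
finger_force: 0.0
```

```bash
python3 - <<'E'
from h import *
w=cam("wrist");cv2.imwrite("pics/w1.png",w["pixels"]);np.savez("w1.npz",**w)
s=arm.sense();print(s["q"],s["eef_pos"],s["ft_force"],s["dq"])
print(proj(w,[.553,-.004,.05]))
E
```

```text
[-45.43543164   2.04249459  29.78418522  92.88524153  -1.02702743
  85.38092981  71.93057277] [0.47054427 0.1091091  0.29805798] [-0.48421253 -0.11430142  0.08843781] [-1.50099222 -0.32843399 -2.34247454  0.87046881 -0.26822957 -0.02720889
 -0.99128601]
(np.float64(232.0498644912338), np.float64(273.93076297918105))
```

View pics/w1.png

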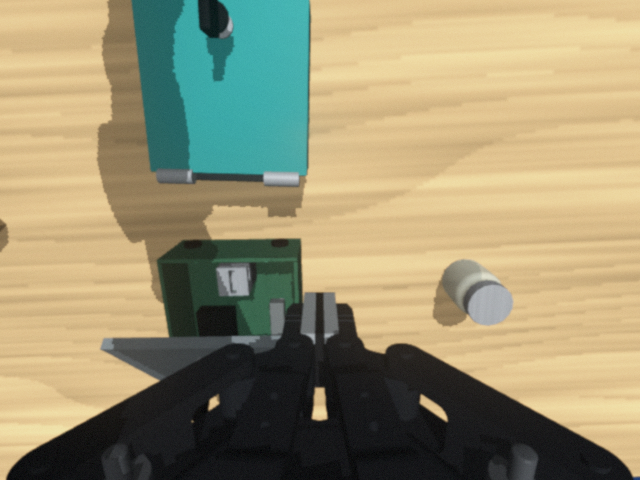

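The wrist view looks from the front over the green box (near the picture's middle left). The receptacle is at (234,280) and shows a dark slot mark. The jar is at (480,295), clear of the path. I'll enlarge the receptacle.

```bash
python3 - <<'E'
from h import *
w=dict(np.load("w1.npz"))
cv2.imwrite("pics/w1c.png",cv2.resize(w["pixels"][255:305,205:265],None,fx=10,fy=10,interpolation=cv2.INTER_NEAREST))
P=pts(w);g=np.zeros((480,640),bool);g[262:300,212:255]=1
g&=w["pixels"].min(-1)>120;print(np.median(P[g],0),g.sum())
ct=max(cv2.findContours(g.astype(np.uint8),0,1)[0],key=cv2.contourArea)
z=np.median(P[g],0)[2];X=np.array([onz(w,u,v,z)[:2] for u,v in ct[:,0]],np.float32)*1000
print(cv2.minAreaRect(X))
E
```

```text
[0.55564598 0.00354892 0.06442759] 648
((556.78564453125, 1.0352306365966797), (37.758949279785156, 36.3728141784668), 87.37632751464844)
```

View pics/w1c.png

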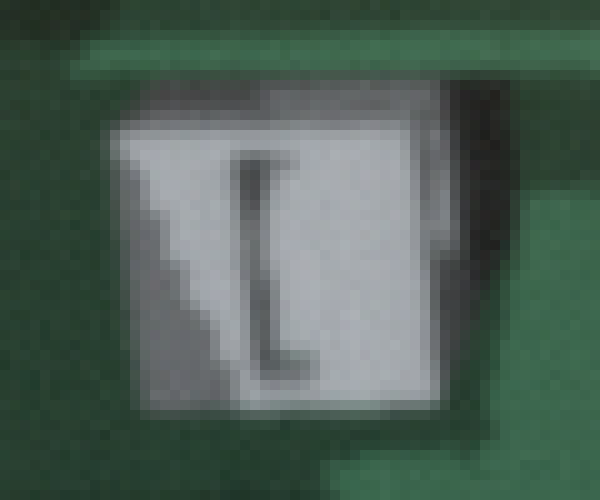

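The slot mark in the receptacle top runs from about (230,271) to (232,292), parallel to the block's edges. So the slot lies nearly along the box's x. Now I close the cover, pressing with shut fingertips to the left of the stud.

>>> play_rows --moves '[{"slide": [-2.7, -1.1, 1.8], "twist": 0}, {"slide": [-2.7, -1.1, 1.8], "twist": 0}, {"slide": [-2.7, -1.1, 1.8], "twist": 0}, {"slide": [-2.6, -1.1, 1.8], "twist": 0}, {"slide": [0, 0, 0], "twist": 0}]'

```text
t: 2.03
eef_pos: [0.5759, 0.0602, 0.2204]
eef_rot: [[-0.999, 0.042, -0.007], [0.042, 0.999, -0.004], [0.007, -0.004, -1.0]]
ft_force: [-2.2, 0.3, -1.0]
finger_gap: -0.004
finger_force: 0.0
```

>>> play_rows --moves '[{"slide": [0.2, 0, 1.2], "twist": 0}, {"slide": [0.4, 0, 1.2], "twist": 0}, {"slide": [0.4, 0, 1.2], "twist": 0}, {"slide": [0.4, 0, 1.2], "twist": 0}, {"slide": [0.4, 0, 1.2], "twist": 0}]'

```text
t: 2.45
eef_pos: [0.5559, 0.0644, 0.166]
eef_rot: [[-0.999, 0.039, -0.002], [0.039, 0.999, 0.001], [0.002, 0.001, -1.0]]
ft_force: [-4.7, -0.2, 7.1]
finger_gap: -0.0
finger_force: 3.3
```

Contact is at about 8 N, so the cover is moving. I continue down.

>>> play_rows --moves '[{"slide": [0.3, 0, 1.1], "twist": 0}, {"slide": [0.3, 0, 1.1], "twist": 0}, {"slide": [0.2, 0, 1.0], "twist": 0}, {"slide": [0.1, 0, 0.9], "twist": 0}, {"slide": [0, 0, 0.7], "twist": 0}]'

```text
t: 2.87
eef_pos: [0.5481, 0.0633, 0.1174]
eef_rot: [[-0.999, 0.04, -0.001], [0.04, 0.999, 0.0], [0.001, 0.0, -1.0]]
ft_force: [-1.3, 0.8, 3.2]
finger_gap: -0.002
finger_force: 1.1
```

>>> play_rows --moves '[{"slide": [0, 0, 0.4], "twist": 0}, {"slide": [0, 0, 0.4], "twist": 0}, {"slide": [0, 0, 0.2], "twist": 0}, {"slide": [0, 0, 0], "twist": 0}]'

```text
t: 3.2
eef_pos: [0.5486, 0.0623, 0.1079]
eef_rot: [[-0.999, 0.041, -0.0], [0.041, 0.999, -0.0], [0.0, -0.0, -1.0]]
ft_force: [-0.1, -0.2, 0.5]
finger_gap: 0.001
finger_force: 0.0
```

>>> play_rows --moves '[{"slide": [0, 0, 0.2], "twist": 0}, {"slide": [0, 0, 0.2], "twist": 0}, {"slide": [0, 0, 0.1], "twist": 0}, {"slide": [0, 0, 0], "twist": 0}]'

```text
t: 3.53
eef_pos: [0.5486, 0.0623, 0.1032]
eef_rot: [[-0.999, 0.041, -0.0], [0.041, 0.999, -0.0], [0.0, -0.0, -1.0]]
ft_force: [-0.6, -0.4, 0.1]
finger_gap: -0.0
finger_force: 0.2
```

>>> play_rows --moves '[{"slide": [0, 0, 0.1], "twist": 0}, {"slide": [0, 0, 0.1], "twist": 0}, {"slide": [0, 0, 0], "twist": 0}]'

```text
t: 3.78
eef_pos: [0.5486, 0.0623, 0.1012]
eef_rot: [[-0.999, 0.041, -0.0], [0.041, 0.999, -0.0], [0.0, -0.0, -1.0]]
ft_force: [-0.3, 0.3, 0.8]
finger_gap: -0.004
finger_force: 0.5
```

>>> play_rows --moves '[{"slide": [0, 0, 0.1], "twist": 0}, {"slide": [0, 0, 0.1], "twist": 0}, {"slide": [0, 0, 0], "twist": 0}]'

```text
t: 4.03
eef_pos: [0.5485, 0.0624, 0.0991]
eef_rot: [[-0.999, 0.041, -0.0], [0.041, 0.999, -0.0], [0.0, -0.0, -1.0]]
ft_force: [-1.5, -0.0, 0.1]
finger_gap: -0.002
finger_force: 0.5
```

```bash
python3 - <<'E'
from h import *
c=cam("side");cv2.imwrite("pics/s2.png",cv2.resize(c["pixels"][150:330,230:470],None,fx=3,fy=3))
E
```

```text
(no output)
```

View pics/s2.png

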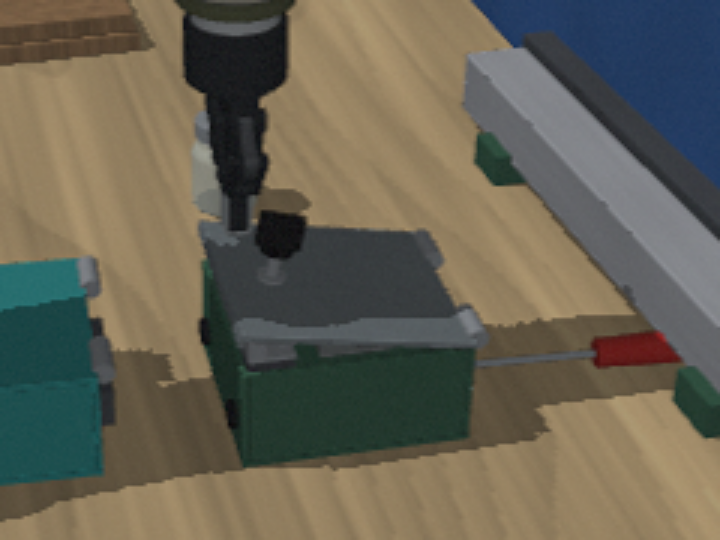

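The side view shows the cover not quite down: a gap shows under its right front at (280,350). I measure its tilt.

```bash
cat > tilt.py <<'E'
from h import *
c=cam("top");P=pts(c);hsv=cv2.cvtColor(c["pixels"],cv2.COLOR_BGR2HSV)
g=(c["z_map"]>0)&(hsv[...,1]<70)&(abs(P[...,0]-.61)<.07)&(P[...,1]<.03)&(P[...,1]>-.07)&(abs(P[...,2]-.09)<.035)
Q=P[g]
for i in range(6):
    A=np.c_[Q[:,:2],np.ones(len(Q))];k=np.linalg.lstsq(A,Q[:,2],rcond=None)[0];r=Q[:,2]-A@k;Q=Q[abs(r)<max(.002,2*r.std())]
print("tilt",np.arctan(-k[0]),k,len(Q),"z at .52/.548/.68",[k@[x,0.03,1] for x in(.52,.548,.68)])
s=arm.sense();print(s["ft_force"],s["torque"],s["eef_pos"])
E
python3 tilt.py
```

```text
tilt 0.16980882343914439 [-0.17146002  0.00446834  0.20344185] 2918 z at .52/.548/.68 [np.float64(0.11441669263180204), np.float64(0.10961581210415756), np.float64(0.08698308961669077)]
[-0.22684181  1.00160058  0.49622508] [ 0.01397888  0.01563452 -0.03411545] [0.5485795  0.06244457 0.09913799]
```

```bash
python3 - <<'E'
from h import *
c=cam("side");f=lambda X:[int((proj(c,X)[0]-230)*3),int((proj(c,X)[1]-150)*3)]
print("tip",f([.5485,.0624,.082]),"onsurface",f([.5485,.0624,.110]),"cover FL",f([.522,.076,.1145]),"FR",f([.522,-.084,.1145]))
t=cam("top");im=t["pixels"].copy()
k=lambda X:[int((proj(t,X)[0]-270)*6),int((proj(t,X)[1]-170)*6)]
print("tip",k([.5485,.0624,.082]),k([.522,.076,.1145]))
w=cam("wrist")
cv2.imwrite("pics/t3.png",np.hstack([cv2.resize(im[170:270,270:390],(480,400)),cv2.resize(w["pixels"][250:,:],(320,400))]))
E
```

```text
tip [235, 260] onsurface [235, 228] cover FL [197, 218] FR [245, 333]
tip [166, 498] [112, 578]
```

View pics/t3.png

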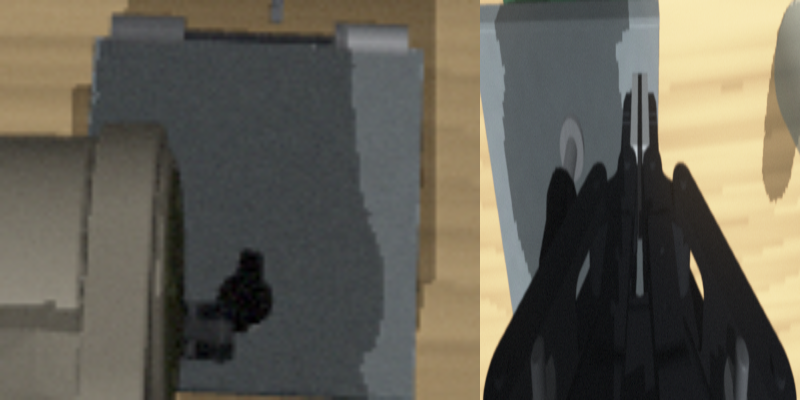

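```bash
python3 - <<'E'
from h import *
w=cam("wrist");P=pts(w);z=w["z_map"]
for u,v in[(320,280),(320,293),(313,296),(327,296),(313,305),(300,285),(300,300),(340,285),(290,292),(280,300),(320,270),(200,300),(345,292),(360,292)]:
    print((u,v),np.round(P[v,u],4),w["pixels"][v,u])
c=cam("side");P=pts(c)
for v in range(218,234,2): print(v,[np.round(P[v,u],3).tolist() for u in (306,309,312)]) if 0 else None
for (u,v) in[(308,222),(308,224),(308,226),(306,230),(312,230)]:print("side",(u,v),np.round(P[v,u],4),c["pixels"][v,u])
s=arm.sense();print(s["t"],s["eef_pos"],s["q"],s["joint_torque"],s["ft_force"])
E
```

```text
(320, 280) [0.5328 0.064  0.1125] [155 152 141]
(320, 293) [0.5369 0.0639 0.1169] [50 51 50]
(313, 296) [0.537  0.0609 0.1194] [133 133 126]
(327, 296) [0.5371 0.0668 0.1199] [135 133 129]
(313, 305) [0.5371 0.061  0.1277] [133 133 129]
(300, 285) [0.5349 0.0551 0.1122] [157 155 143]
(300, 300) [0.5432 0.0546 0.1101] [149 144 135]
(340, 285) [0.5359 0.0728 0.1116] [157 155 145]
(290, 292) [0.5385 0.0504 0.1113] [156 153 142]
(280, 300) [0.5428 0.0455 0.1102] [156 152 140]
(320, 270) [0.5279 0.0642 0.113 ] [155 152 143]
(200, 300) [0.5414 0.0094 0.1101] [98 96 89]
(345, 292) [0.5389 0.0748 0.1127] [160 154 146]
(360, 292) [ 0.5924  0.0939 -0.0012] [169 222 241]
side (308, 222) [0.5438 0.0463 0.1308] [26 26 24]
side (308, 224) [0.5442 0.0481 0.1246] [26 20 21]
side (308, 226) [0.5443 0.0484 0.1192] [25 21 18]
side (306, 230) [0.5389 0.045  0.1115] [99 95 89]
side (312, 230) [0.5532 0.0473 0.1082] [62 60 57]
4.3833 [0.54861509 0.06245586 0.09925043] [-36.25898671  20.1547117   32.62835899 100.55672669 -12.05996115
  62.79750109  88.00412344] [ 3.78720928e-03 -4.97135639e+01  7.38921896e+00 -3.28981483e+01
  1.53310300e-02  1.30186550e-04 -1.17214627e-04] [-0.49800843  1.40064    -0.13609147]
```

The finger meets the surface at z≈0.112 in the wrist depth, so the real tips stand about 13 mm above the reported TCP. The cover has simply been following. Its tilt is now 0.17 rad. The left knuckle is near the stud, so I shift the push point toward the hinge and finish there.

>>> play_rows --moves '[{"slide": [0, 0, -1.5], "twist": 0}, {"slide": [-3.3, 0, -0.5], "twist": 0}, {"slide": [-3.3, 0, 0], "twist": 0}, {"slide": [0, 0, 1.0], "twist": 0}, {"slide": [0, 0, 0], "twist": 0}]'

```text
t: 4.8
eef_pos: [0.6148, 0.0594, 0.1072]
eef_rot: [[-0.999, 0.041, -0.002], [0.041, 0.999, -0.002], [0.002, -0.002, -1.0]]
ft_force: [-1.7, -0.1, -1.0]
finger_gap: -0.003
finger_force: 0.0
```

```bash
cat > tip.py <<'E'
from h import *
s=arm.sense();w=cam("wrist");P=pts(w);R=np.array(s["eef_rot"]);p=np.array(s["eef_pos"])
T=(P-p)@R
for v in range(255,320,5): print(v,np.round(T[v,312],4),round(P[v,312,2],4),w["pixels"][v,312])
E
python3 tip.py; python3 tilt.py
```

```text
255 [ 0.0214 -0.0029  0.0043] 0.103 [132 131 122]
260 [ 0.0181 -0.003   0.0064] 0.1009 [111 108 101]
265 [ 0.0155 -0.003   0.0065] 0.1008 [113 109 103]
270 [ 0.0127 -0.003   0.0067] 0.1005 [110 107 101]
275 [ 0.0099 -0.003   0.0071] 0.1001 [116 115 105]
280 [ 0.0068 -0.0031  0.0081] 0.0992 [111 108 102]
285 [ 0.0043 -0.0031  0.0075] 0.0997 [113 108 101]
290 [ 0.0011 -0.0031  0.0086] 0.0987 [110 106 101]
295 [ 0.0111 -0.0025 -0.0184] 0.1257 [99 97 95]
300 [ 0.012  -0.0024 -0.0251] 0.1324 [96 95 92]
305 [ 0.0118 -0.0023 -0.0291] 0.1364 [100  99  96]
310 [ 0.0109 -0.0023 -0.0316] 0.1388 [97 94 94]
315 [ 0.0116 -0.0022 -0.0368] 0.144 [97 95 93]
tilt 0.16882425949152732 [-0.17044668  0.00597581  0.20274933] 2796 z at .52/.548/.68 [np.float64(0.11429632928708969), np.float64(0.1095238222220665), np.float64(0.08702486034410006)]
[-0.30658508 -0.2438447  -0.85381216] [-0.05042701  0.00191028  0.0038577 ] [0.6136245  0.05947121 0.10849379]
```

Measured tip offset: the fingertips are about 13 mm behind (above) the TCP. Cover tilt is 0.17 rad. I lower to shut.

>>> play_rows --moves '[{"slide": [0, 0, 0.7], "twist": 0}, {"slide": [0, 0, 0.7], "twist": 0}, {"slide": [0, 0, 0.6], "twist": 0}, {"slide": [0, 0, 0.5], "twist": 0}, {"slide": [0, 0, 0.4], "twist": 0}]'

```text
t: 5.32
eef_pos: [0.6138, 0.06, 0.0798]
eef_rot: [[-0.999, 0.04, -0.001], [0.04, 0.999, 0.0], [0.001, 0.0, -1.0]]
ft_force: [-3.0, 0.6, 3.3]
finger_gap: -0.007
finger_force: 1.9
```

>>> play_rows --moves '[{"slide": [0, 0, 0.3], "twist": 0}, {"slide": [0, 0, 0.2], "twist": 0}, {"slide": [0, 0, 0.1], "twist": 0}, {"slide": [0, 0, 0], "twist": 0}]'

```text
t: 5.65
eef_pos: [0.6146, 0.0598, 0.0741]
eef_rot: [[-0.999, 0.041, -0.0], [0.041, 0.999, -0.0], [0.0, -0.0, -1.0]]
ft_force: [-0.5, 0.1, -0.2]
finger_gap: 0.001
finger_force: 0.0
```

>>> play_rows --moves '[{"slide": [0, 0, 0.1], "twist": 0}, {"slide": [0, 0, 0.1], "twist": 0}, {"slide": [0, 0, 0], "twist": 0}]'

```text
t: 5.9
eef_pos: [0.6148, 0.0597, 0.0727]
eef_rot: [[-0.999, 0.041, 0.001], [0.041, 0.999, 0.0], [-0.0, 0.0, -1.0]]
ft_force: [-1.8, -0.1, 5.1]
finger_gap: -0.001
finger_force: 2.4
```

>>> play_rows --moves '[{"slide": [0, 0, 0.1], "twist": 0}, {"slide": [0, 0, 0.05], "twist": 0}, {"slide": [0, 0, 0], "twist": 0}]'

```text
t: 6.15
eef_pos: [0.6149, 0.0597, 0.0726]
eef_rot: [[-0.999, 0.041, 0.001], [0.041, 0.999, 0.001], [-0.001, 0.001, -1.0]]
ft_force: [-8.3, 0.9, 16.3]
finger_gap: 0.002
finger_force: 8.0
```

The cover is down: firm stop at 16 N, TCP 0.0726 (tip offset 12.5 mm). I back off and look at the stud.

>>> play_rows --moves '[{"slide": [0, 0, -4.0], "twist": 0}, {"slide": [0, 0, -4.0], "twist": 0}, {"slide": [2.4, 0.7, -3.2], "twist": 0}, {"slide": [3.6, 1.0, -2.4], "twist": 0}, {"slide": [3.6, 1.0, -2.4], "twist": 0}]'

```text
t: 6.57
eef_pos: [0.5241, 0.0887, 0.2291]
eef_rot: [[-0.999, 0.042, 0.002], [0.042, 0.999, -0.0], [-0.002, -0.0, -1.0]]
ft_force: [0.3, 1.6, 0.6]
finger_gap: -0.004
finger_force: 0.0
```

>>> play_rows --moves '[{"slide": [0, 0, 0], "twist": 0}, {"slide": [0, 0, 0], "twist": 0}, {"slide": [0, 0, 0], "twist": 0}]'

```text
t: 6.82
eef_pos: [0.5244, 0.0892, 0.2278]
eef_rot: [[-0.999, 0.04, 0.001], [0.04, 0.999, 0.0], [-0.001, 0.0, -1.0]]
ft_force: [-0.0, -0.7, -0.5]
finger_gap: 0.001
finger_force: 0.0
```

```bash
python3 tilt.py; python3 - <<'E'
from h import *
w=cam("wrist");np.savez("w2.npz",**w);cv2.imwrite("pics/w2.png",w["pixels"])
P=pts(w);px=w["pixels"]
near=(abs(P[...,0]-.555)<.035)&(abs(P[...,1]+.004)<.035)
t=near&(P[...,2]>.131)&(P[...,2]<.145)&(px.max(-1)<70)
Q=P[t];print("top pts",len(Q),Q.mean(0),Q.min(0),Q.max(0))
ct=max(cv2.findContours(t.astype(np.uint8),0,1)[0],key=cv2.contourArea)
X=np.array([onz(w,u,v,np.median(Q[:,2]))[:2] for u,v in ct[:,0]],np.float32)*1000
print(cv2.minAreaRect(X), cv2.minAreaRect(ct))
c=cam("top");P=pts(c)
t=(abs(P[...,0]-.555)<.04)&(abs(P[...,1]+.004)<.04)&(P[...,2]>.128)&(P[...,2]<.146);Q=P[t];print("top cam",len(Q),Q.mean(0))
if len(Q)>5: print(cv2.minAreaRect((Q[:,:2]*1000).astype(np.float32)))
E
```

```text
tilt -0.0013365207349027917 [ 0.00133652 -0.00054484  0.083687  ] 3036 z at .52/.548/.68 [np.float64(0.0843656415880792), np.float64(0.08440306419093899), np.float64(0.0845794850329923)]
[-0.07589252 -1.07532559 -0.6827825 ] [-0.0266855  -0.02010699  0.02300536] [0.52442031 0.08881075 0.22706316]
top pts 594 [5.55388017e-01 3.49766887e-04 1.36039869e-01] [ 0.53940412 -0.00857083  0.13101087] [0.57378685 0.00749863 0.13878955]
((555.3857421875, 0.49642467498779297), (10.985405921936035, 36.00027084350586), 77.49348449707031) ((204.5898895263672, 287.55615234375), (14.553196907043457, 42.99592208862305), 5.440331935882568)
top cam 98 [ 0.55750953 -0.00302996  0.13599202]
((557.4586791992188, -2.803638458251953), (10.04984188079834, 33.96479415893555), 77.34300994873047)
```

View pics/w2.png

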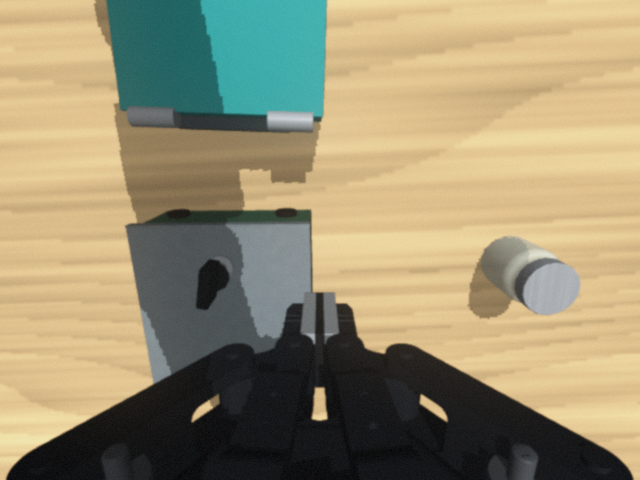

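The cover is flat (tilt 0, z 0.084) with the stud at (210,285). The wing measures 36×11 mm, top at z 0.137, yaw about -0.218 rad. I approach above it with the fingers part open and re-measure.

>>> play_rows --moves '[{"slide": [-1.2, -3.0, 2.0], "twist": 0}, {"slide": [-1.2, -3.0, 2.0], "twist": 0}, {"slide": [-1.1, -2.9, 2.0], "twist": 0}, {"slide": [0, 0, 0], "twist": 0.09}, {"slide": [0, 0, 0], "twist": 0.09}]' --grip 50

```text
t: 7.38
eef_pos: [0.5548, -0.0054, 0.1651]
eef_rot: [[-0.974, 0.229, -0.005], [0.229, 0.974, -0.003], [0.004, -0.004, -1.0]]
ft_force: [0.0, 1.6, 0.6]
finger_gap: 0.499
finger_force: 0.0
```

>>> play_rows --moves '[{"slide": [0, 0, 0], "twist": 0}, {"slide": [0, 0, 0], "twist": 0}, {"slide": [0, 0, 0], "twist": 0}]'

```text
t: 7.63
eef_pos: [0.5556, -0.001, 0.1674]
eef_rot: [[-0.976, 0.216, -0.001], [0.216, 0.976, -0.001], [0.001, -0.001, -1.0]]
ft_force: [-0.2, 0.6, 0.6]
finger_gap: 0.498
finger_force: 0.0
```

```bash
cat > wing.py <<'E'
from h import *
s=arm.sense();w=cam("wrist");P=pts(w);px=w["pixels"];R=np.array(s["eef_rot"]);p=np.array(s["eef_pos"])
near=(abs(P[...,0]-.556)<.03)&(abs(P[...,1])<.022)&(abs(P[...,2]-.137)<.005)
t=near.astype(np.uint8);ct=max(cv2.findContours(t,0,1)[0],key=cv2.contourArea)
z=np.median(P[near][:,2])
X=np.array([(R.T@(onz(w,u,v,z)-p))[:2] for u,v in ct[:,0]],np.float32)*1000
print("n",near.sum(),"z",z,"tool-frame rect mm",cv2.minAreaRect(X),"bbox px",cv2.boundingRect(ct))
Y=(P[near]-p)@R*1000;print("tool mean",Y.mean(0),"min",Y.min(0),"max",Y.max(0),"px",px[near].mean(0))
print(s["eef_pos"],s["finger_gap"],s["ft_force"])
cv2.imwrite("pics/wing.png",px)
E
python3 wing.py
```

```text
n 957 z 0.1365238917222767 tool-frame rect mm ((-0.03407859802246094, 0.5740480422973633), (34.40690994262695, 9.596314430236816), 0.3956080377101898) bbox px (311, 247, 18, 57)
tool mean [ 0.26866837  0.42187329 30.96734446] min [-18.02712984  -4.37738121  29.22484342] max [16.20051572  5.48583231 35.31793166] px [27.59038662 26.52142111 25.01253918]
[ 0.55560559 -0.00104797  0.16737172] 0.49828543834523104 [-0.21848239  0.58067485  0.55350605]
```

The wing is centred (0.5 mm off) and aligned. I descend and grip.

>>> play_rows --moves '[{"slide": [0, 0.05, 1.8], "twist": 0}, {"slide": [0, 0, 1.8], "twist": 0}, {"slide": [0, 0, 1.6], "twist": 0}, {"slide": [0, 0, 1.1], "twist": 0}, {"slide": [0, 0, 0.2], "twist": 0}]'

```text
t: 8.1
eef_pos: [0.5544, -0.0002, 0.1009]
eef_rot: [[-0.976, 0.217, -0.003], [0.217, 0.976, -0.0], [0.003, -0.001, -1.0]]
ft_force: [-0.6, -0.6, 0.0]
finger_gap: 0.498
finger_force: 0.0
```

>>> play_rows --moves '[{"slide": [0, 0, 0], "twist": 0}, {"slide": [0, 0, 0], "twist": 0}, {"slide": [0, 0, 0], "twist": 0}, {"slide": [0, 0, 0], "twist": 0}, {"slide": [0, 0, 0], "twist": 0}]' --grip 0 --squeeze 40

```text
t: 8.52
eef_pos: [0.5562, -0.0012, 0.1038]
eef_rot: [[-0.976, 0.219, 0.002], [0.219, 0.976, -0.0], [-0.001, 0.0, -1.0]]
ft_force: [-0.1, -1.6, 2.3]
finger_gap: 0.104
finger_force: 44.3
```

>>> play_rows --moves '[{"slide": [0, 0, 0], "twist": 0}, {"slide": [0, 0, 0], "twist": 0}]'

```text
t: 8.68
eef_pos: [0.5561, -0.0011, 0.1034]
eef_rot: [[-0.976, 0.219, 0.001], [0.219, 0.976, -0.0], [-0.001, 0.0, -1.0]]
ft_force: [0.4, -3.3, 2.7]
finger_gap: 0.107
finger_force: 44.3
```

```bash
cat > st.py <<'E'
from h import *
F=[];s=arm.sense();print({k:np.round(s[k],4).tolist() for k in("t","eef_pos","ft_force","torque","finger_gap","finger_force")},"yaw",round(float(np.arctan2(-s["eef_rot"][0][1],s["eef_rot"][1][1])),4),"q7",round(s["q"][6],1))
E
python3 st.py
```

```text
{'t': 8.6833, 'eef_pos': [0.5561, -0.0011, 0.1034], 'ft_force': [0.4491, -3.2733, 2.7315], 'torque': [-0.6163, -0.2213, -0.0147], 'finger_gap': 0.1072, 'finger_force': 44.3165} yaw -0.221 q7 85.9
```

Gripped, with low side force. I turn to the slot angle seen (twist -0.18), then press gently.

>>> play_rows --moves '[{"slide": [0, 0, 0], "twist": -0.09}, {"slide": [0, 0, 0], "twist": -0.09}, {"slide": [0, 0, 0], "twist": 0}, {"slide": [0, 0, 0], "twist": 0}]'

```text
t: 9.02
eef_pos: [0.5561, -0.0013, 0.1032]
eef_rot: [[-0.999, 0.044, 0.001], [0.044, 0.999, -0.0], [-0.001, -0.0, -1.0]]
ft_force: [1.5, -4.4, 2.6]
finger_gap: 0.11
finger_force: 44.3
```

```bash
python3 st.py
```

```text
{'t': 9.0167, 'eef_pos': [0.5561, -0.0013, 0.1032], 'ft_force': [1.4695, -4.4095, 2.6167], 'torque': [-0.9744, -0.3254, 0.0295], 'finger_gap': 0.11, 'finger_force': 44.337} yaw -0.0439 q7 95.3
```

>>> play_rows --moves '[{"slide": [0, 0, 0.1], "twist": 0}, {"slide": [0, 0, 0.1], "twist": 0}, {"slide": [0, 0, 0.1], "twist": 0}, {"slide": [0, 0, 0], "twist": 0}]'

```text
t: 9.35
eef_pos: [0.556, -0.0013, 0.1]
eef_rot: [[-0.999, 0.043, 0.001], [0.043, 0.999, -0.001], [-0.001, -0.001, -1.0]]
ft_force: [1.3, -5.6, 4.3]
finger_gap: 0.104
finger_force: 44.6
```

```bash
python3 st.py
```

```text
{'t': 9.35, 'eef_pos': [0.556, -0.0013, 0.1], 'ft_force': [1.3315, -5.6459, 4.2664], 'torque': [-1.1303, -0.3285, 0.0388], 'finger_gap': 0.1037, 'finger_force': 44.5723} yaw -0.0432 q7 95.5
```

>>> play_rows --moves '[{"slide": [0, -0.04, 0.1], "twist": 0}, {"slide": [0, 0, 0.1], "twist": 0}, {"slide": [0, 0, 0], "twist": 0}]'

```text
t: 9.6
eef_pos: [0.556, -0.0013, 0.098]
eef_rot: [[-0.999, 0.042, 0.001], [0.042, 0.999, -0.0], [-0.001, -0.0, -1.0]]
ft_force: [2.6, -4.3, 6.0]
finger_gap: 0.109
finger_force: 44.7
```

```bash
python3 st.py
```

```text
{'t': 9.6, 'eef_pos': [0.556, -0.0013, 0.098], 'ft_force': [2.6487, -4.3206, 6.018], 'torque': [-1.0917, -0.456, -0.009], 'finger_gap': 0.1091, 'finger_force': 44.7182} yaw -0.0418 q7 95.7
```

>>> play_rows --moves '[{"slide": [0.02, -0.04, 0.1], "twist": 0}, {"slide": [0, 0, 0.1], "twist": 0}, {"slide": [0, 0, 0], "twist": 0}]'

```text
t: 9.85
eef_pos: [0.556, -0.0013, 0.0962]
eef_rot: [[-0.999, 0.041, 0.001], [0.041, 0.999, 0.0], [-0.001, 0.0, -1.0]]
ft_force: [3.0, -2.5, 6.1]
finger_gap: 0.108
finger_force: 44.8
```

```bash
python3 st.py
```

```text
{'t': 9.85, 'eef_pos': [0.556, -0.0013, 0.0962], 'ft_force': [3.0178, -2.499, 6.0696], 'torque': [-0.8671, -0.4824, -0.0255], 'finger_gap': 0.1079, 'finger_force': 44.8385} yaw -0.0413 q7 95.8
```

It goes in as the spring alone would: 7 mm at 6.1 N, so the bar is in the slot. I continue.

>>> play_rows --moves '[{"slide": [0.03, -0.02, 0.1], "twist": 0}, {"slide": [0, 0, 0.1], "twist": 0}, {"slide": [0, 0, 0.1], "twist": 0}, {"slide": [0, 0, 0.1], "twist": 0}, {"slide": [0, 0, 0], "twist": 0}]'

```text
t: 10.27
eef_pos: [0.556, -0.0014, 0.0925]
eef_rot: [[-0.999, 0.041, 0.002], [0.041, 0.999, 0.0], [-0.002, 0.0, -1.0]]
ft_force: [2.0, -3.3, 8.1]
finger_gap: 0.107
finger_force: 45.0
```

```bash
python3 st.py
```

```text
{'t': 10.2667, 'eef_pos': [0.556, -0.0014, 0.0925], 'ft_force': [1.9571, -3.3075, 8.0584], 'torque': [-0.8655, -0.4676, -0.0126], 'finger_gap': 0.1071, 'finger_force': 45.0077} yaw -0.0413 q7 95.9
```

>>> play_rows --moves '[{"slide": [0, 0, 0.1], "twist": 0}, {"slide": [0, 0, 0.1], "twist": 0}, {"slide": [0, 0, 0], "twist": 0}]'

```text
t: 10.52
eef_pos: [0.5561, -0.0014, 0.0906]
eef_rot: [[-0.999, 0.041, 0.002], [0.041, 0.999, 0.0], [-0.002, 0.001, -1.0]]
ft_force: [1.6, -3.0, 8.4]
finger_gap: 0.105
finger_force: 45.1
```

```bash
python3 st.py
```

```text
{'t': 10.5167, 'eef_pos': [0.5561, -0.0014, 0.0906], 'ft_force': [1.5864, -3.0105, 8.4243], 'torque': [-0.7418, -0.3587, -0.0279], 'finger_gap': 0.1046, 'finger_force': 45.1435} yaw -0.0413 q7 96.0
```

>>> play_rows --moves '[{"slide": [0, 0, 0.1], "twist": 0}, {"slide": [0, 0, 0.1], "twist": 0}, {"slide": [0, 0, 0.1], "twist": 0}, {"slide": [0, 0, 0], "twist": 0}]'

```text
t: 10.85
eef_pos: [0.5561, -0.0014, 0.0877]
eef_rot: [[-0.999, 0.041, 0.002], [0.041, 0.999, 0.001], [-0.002, 0.001, -1.0]]
ft_force: [0.6, -3.6, 10.1]
finger_gap: 0.103
finger_force: 45.3
```

>>> play_rows --moves '[{"slide": [0, 0, 0.1], "twist": 0}, {"slide": [0, 0, 0], "twist": 0}]'

```text
t: 11.02
eef_pos: [0.5561, -0.0014, 0.0868]
eef_rot: [[-0.999, 0.041, 0.002], [0.041, 0.999, 0.001], [-0.002, 0.001, -1.0]]
ft_force: [0.1, -3.0, 11.1]
finger_gap: 0.108
finger_force: 45.4
```

>>> play_rows --moves '[{"slide": [0, 0, 0.1], "twist": 0}, {"slide": [0, 0, 0], "twist": 0}]'

```text
t: 11.18
eef_pos: [0.5561, -0.0014, 0.0858]
eef_rot: [[-0.999, 0.041, 0.002], [0.041, 0.999, 0.001], [-0.002, 0.001, -1.0]]
ft_force: [-0.3, -3.5, 11.8]
finger_gap: 0.108
finger_force: 45.5
```

>>> play_rows --moves '[{"slide": [0, 0, 0.07], "twist": 0}, {"slide": [0, 0, 0], "twist": 0}]'

```text
t: 11.35
eef_pos: [0.5561, -0.0014, 0.0857]
eef_rot: [[-0.999, 0.041, 0.002], [0.041, 0.999, 0.001], [-0.002, 0.001, -1.0]]
ft_force: [-1.1, -3.1, 13.9]
finger_gap: 0.103
finger_force: 46.2
```

```bash
python3 st.py
```

```text
{'t': 11.35, 'eef_pos': [0.5561, -0.0014, 0.0857], 'ft_force': [-1.0949, -3.1477, 13.8674], 'torque': [-0.8188, 0.2369, -0.0227], 'finger_gap': 0.1033, 'finger_force': 46.2132} yaw -0.0414 q7 96.2
```

The hard stop is 17.5 mm in, at 14 N. I turn clockwise, watching the torque.

>>> play_rows --moves '[{"slide": [0, 0, -0.02], "twist": 0.06}, {"slide": [0, 0, 0], "twist": 0.07}, {"slide": [0, 0, 0], "twist": 0.07}, {"slide": [0, 0, 0], "twist": 0}]'

```text
t: 11.68
eef_pos: [0.5562, -0.0011, 0.0857]
eef_rot: [[-0.97, 0.243, 0.002], [0.243, 0.97, 0.001], [-0.002, 0.002, -1.0]]
ft_force: [-0.3, -2.7, 13.3]
finger_gap: 0.105
finger_force: 45.9
```

```bash
python3 st.py
```

```text
{'t': 11.6833, 'eef_pos': [0.5562, -0.0011, 0.0857], 'ft_force': [-0.2518, -2.6804, 13.2824], 'torque': [-0.5826, 0.0447, -0.0909], 'finger_gap': 0.1047, 'finger_force': 45.9149} yaw -0.2456 q7 85.4
```

>>> play_rows --moves '[{"slide": [0, 0, 0], "twist": 0.1}, {"slide": [0, 0, 0], "twist": 0.1}, {"slide": [0, 0, 0], "twist": 0.1}, {"slide": [0, 0, 0], "twist": 0.1}, {"slide": [0, 0, 0], "twist": 0.1}]'

```text
t: 12.1
eef_pos: [0.5566, -0.0006, 0.0857]
eef_rot: [[-0.735, 0.678, 0.003], [0.678, 0.735, 0.002], [-0.001, 0.003, -1.0]]
ft_force: [1.2, -1.9, 11.4]
finger_gap: 0.109
finger_force: 45.7
```

```bash
python3 st.py
```

```text
{'t': 12.1, 'eef_pos': [0.5566, -0.0006, 0.0857], 'ft_force': [1.2158, -1.8784, 11.4477], 'torque': [-0.3125, -0.3093, 0.0504], 'finger_gap': 0.1087, 'finger_force': 45.6981} yaw -0.7454 q7 59.3
```

>>> play_rows --moves '[{"slide": [0, 0, 0], "twist": 0.1}, {"slide": [0, 0, 0], "twist": 0.1}, {"slide": [0, 0, 0], "twist": 0.1}, {"slide": [0, 0, 0], "twist": 0.1}, {"slide": [0, 0, 0], "twist": 0}]'

```text
t: 12.52
eef_pos: [0.557, -0.0004, 0.0857]
eef_rot: [[-0.412, 0.911, 0.004], [0.911, 0.412, 0.001], [-0.0, 0.004, -1.0]]
ft_force: [2.2, -0.1, 12.6]
finger_gap: 0.106
finger_force: 45.7
```

```bash
python3 st.py
```

```text
{'t': 12.5167, 'eef_pos': [0.557, -0.0004, 0.0857], 'ft_force': [2.1947, -0.0852, 12.613], 'torque': [-0.0855, -0.6386, -0.0738], 'finger_gap': 0.1065, 'finger_force': 45.6682} yaw -1.1466 q7 38.6
```

Turning freely at about 1.1 rad. I approach the stop in small steps.

>>> play_rows --moves '[{"slide": [0, 0, 0], "twist": 0.1}, {"slide": [0, 0, 0], "twist": 0.1}, {"slide": [0, 0, 0], "twist": 0.08}, {"slide": [0, 0, 0], "twist": 0}]'

```text
t: 12.85
eef_pos: [0.5573, -0.0003, 0.0858]
eef_rot: [[-0.145, 0.989, 0.005], [0.989, 0.145, 0.001], [0.001, 0.005, -1.0]]
ft_force: [3.8, 0.7, 11.3]
finger_gap: 0.104
finger_force: 45.6
```

```bash
python3 st.py
```

```text
{'t': 12.85, 'eef_pos': [0.5573, -0.0003, 0.0858], 'ft_force': [3.7963, 0.7347, 11.2505], 'torque': [-0.028, -0.9374, -0.0493], 'finger_gap': 0.1037, 'finger_force': 45.5657} yaw -1.4254 q7 24.4
```

>>> play_rows --moves '[{"slide": [0, 0, 0], "twist": 0.03}, {"slide": [0, 0, 0], "twist": 0.03}, {"slide": [0, 0, 0], "twist": 0}]'

```text
t: 13.1
eef_pos: [0.5574, -0.0003, 0.0858]
eef_rot: [[-0.089, 0.996, 0.005], [0.996, 0.089, 0.001], [0.001, 0.005, -1.0]]
ft_force: [4.0, 0.1, 11.0]
finger_gap: 0.111
finger_force: 45.6
```

```bash
python3 st.py
```

```text
{'t': 13.1, 'eef_pos': [0.5574, -0.0003, 0.0858], 'ft_force': [4.0387, 0.0807, 11.0195], 'torque': [-0.0913, -0.9846, -0.0096], 'finger_gap': 0.1109, 'finger_force': 45.5522} yaw -1.4819 q7 21.6
```

>>> play_rows --moves '[{"slide": [0, 0, 0], "twist": 0.03}, {"slide": [0, 0, 0], "twist": 0.03}, {"slide": [0, 0, 0], "twist": 0}]'

```text
t: 13.35
eef_pos: [0.5575, -0.0003, 0.0858]
eef_rot: [[-0.029, 1.0, 0.005], [1.0, 0.029, 0.001], [0.001, 0.005, -1.0]]
ft_force: [3.4, 0.1, 11.7]
finger_gap: 0.106
finger_force: 45.5
```

```bash
python3 st.py
```

```text
{'t': 13.35, 'eef_pos': [0.5575, -0.0003, 0.0858], 'ft_force': [3.363, 0.0831, 11.6613], 'torque': [-0.1517, -1.0023, -0.0528], 'finger_gap': 0.1062, 'finger_force': 45.55} yaw -1.5419 q7 18.5
```

>>> play_rows --moves '[{"slide": [0, 0, 0], "twist": 0.03}, {"slide": [0, 0, 0], "twist": 0.03}, {"slide": [0, 0, 0], "twist": 0}]'

```text
t: 13.6
eef_pos: [0.5576, -0.0003, 0.0859]
eef_rot: [[0.031, 1.0, 0.005], [1.0, -0.031, 0.001], [0.002, 0.005, -1.0]]
ft_force: [3.8, -0.7, 11.2]
finger_gap: 0.106
finger_force: 45.5
```

```bash
python3 st.py
```

```text
{'t': 13.6, 'eef_pos': [0.5576, -0.0003, 0.0859], 'ft_force': [3.7933, -0.7093, 11.1742], 'torque': [-0.1187, -1.0871, -0.0483], 'finger_gap': 0.1057, 'finger_force': 45.5477} yaw -1.6018 q7 15.5
```

>>> play_rows --moves '[{"slide": [0, 0, 0], "twist": 0.03}, {"slide": [0, 0, 0], "twist": 0.02}, {"slide": [0, 0, 0], "twist": 0}]'

```text
t: 13.85
eef_pos: [0.5576, -0.0003, 0.0859]
eef_rot: [[0.08, 0.997, 0.005], [0.997, -0.08, 0.001], [0.002, 0.005, -1.0]]
ft_force: [4.7, -0.1, 11.3]
finger_gap: 0.102
finger_force: 45.5
```

```bash
python3 st.py
```

```text
{'t': 13.85, 'eef_pos': [0.5576, -0.0003, 0.0859], 'ft_force': [4.696, -0.0849, 11.3384], 'torque': [-0.1479, -1.1387, -0.0434], 'finger_gap': 0.1023, 'finger_force': 45.5442} yaw -1.6514 q7 13.0
```

>>> play_rows --moves '[{"slide": [0, 0, 0], "twist": 0.02}, {"slide": [0, 0, 0], "twist": 0.02}, {"slide": [0, 0, 0], "twist": 0}]'

```text
t: 14.1
eef_pos: [0.5577, -0.0003, 0.0859]
eef_rot: [[0.12, 0.993, 0.005], [0.993, -0.12, 0.001], [0.002, 0.005, -1.0]]
ft_force: [5.1, -0.0, 11.8]
finger_gap: 0.111
finger_force: 45.5
```

```bash
python3 st.py
```

```text
{'t': 14.1, 'eef_pos': [0.5577, -0.0003, 0.0859], 'ft_force': [5.1096, -0.0037, 11.7677], 'torque': [-0.1494, -1.1391, 0.035], 'finger_gap': 0.1109, 'finger_force': 45.5418} yaw -1.6912 q7 11.1
```

>>> play_rows --moves '[{"slide": [0, 0, 0], "twist": 0.02}, {"slide": [0, 0, 0], "twist": 0.02}, {"slide": [0, 0, 0], "twist": 0}]'

```text
t: 14.35
eef_pos: [0.5577, -0.0003, 0.0859]
eef_rot: [[0.16, 0.987, 0.005], [0.987, -0.16, 0.001], [0.002, 0.005, -1.0]]
ft_force: [5.9, -0.2, 11.4]
finger_gap: 0.102
finger_force: 45.6
```

```bash
python3 st.py
```

```text
{'t': 14.35, 'eef_pos': [0.5577, -0.0003, 0.0859], 'ft_force': [5.9307, -0.1719, 11.4061], 'torque': [-0.1427, -1.1995, 0.0491], 'finger_gap': 0.1024, 'finger_force': 45.5699} yaw -1.731 q7 9.1
```

>>> play_rows --moves '[{"slide": [0, 0, 0], "twist": 0.02}, {"slide": [0, 0, 0], "twist": 0.02}, {"slide": [0, 0, 0], "twist": 0}, {"slide": [0, 0, 0], "twist": 0}]'

```text
t: 14.68
eef_pos: [0.5577, -0.0003, 0.0859]
eef_rot: [[0.197, 0.98, 0.005], [0.98, -0.197, 0.001], [0.002, 0.005, -1.0]]
ft_force: [6.0, -1.2, 11.4]
finger_gap: 0.11
finger_force: 45.8
```

```bash
python3 st.py
```

```text
{'t': 14.6833, 'eef_pos': [0.5577, -0.0003, 0.0859], 'ft_force': [6.032, -1.2278, 11.4064], 'torque': [-0.2939, -1.2144, 0.3633], 'finger_gap': 0.1101, 'finger_force': 45.7686} yaw -1.7694 q7 7.1
```

The stop is felt (0.36 N m) at yaw about -1.75. I back off 0.11 to the middle of the catch and ease up 4 mm.

>>> play_rows --moves '[{"slide": [0, 0, 0], "twist": -0.06}, {"slide": [0, 0, 0], "twist": -0.06}, {"slide": [0, 0, 0], "twist": 0}]'

```text
t: 14.93
eef_pos: [0.5576, -0.0003, 0.086]
eef_rot: [[0.075, 0.997, 0.005], [0.997, -0.075, 0.002], [0.002, 0.005, -1.0]]
ft_force: [4.4, -1.8, 10.5]
finger_gap: 0.103
finger_force: 45.5
```

>>> play_rows --moves '[{"slide": [0, 0, -0.1], "twist": 0}, {"slide": [0, 0, -0.1], "twist": 0}, {"slide": [0, 0, -0.1], "twist": 0}, {"slide": [0, 0, 0], "twist": 0}]'

```text
t: 15.27
eef_pos: [0.5576, -0.0003, 0.0889]
eef_rot: [[0.079, 0.997, 0.005], [0.997, -0.079, 0.001], [0.002, 0.005, -1.0]]
ft_force: [5.2, 0.0, 9.8]
finger_gap: 0.108
finger_force: 45.4
```

```bash
python3 st.py
```

```text
{'t': 15.2667, 'eef_pos': [0.5576, -0.0003, 0.0889], 'ft_force': [5.2455, 0.0439, 9.7535], 'torque': [-0.2429, -1.2444, 0.0205], 'finger_gap': 0.1082, 'finger_force': 45.3637} yaw -1.65 q7 13.0
```

>>> play_rows --moves '[{"slide": [0, 0, -0.1], "twist": 0}, {"slide": [0, 0, -0.05], "twist": 0}, {"slide": [0, 0, 0], "twist": 0}]'

```text
t: 15.52
eef_pos: [0.5576, -0.0003, 0.0903]
eef_rot: [[0.079, 0.997, 0.005], [0.997, -0.079, 0.001], [0.002, 0.005, -1.0]]
ft_force: [5.8, -1.5, 8.3]
finger_gap: 0.1
finger_force: 45.3
```

```bash
python3 st.py
```

```text
{'t': 15.5167, 'eef_pos': [0.5576, -0.0003, 0.0903], 'ft_force': [5.7772, -1.469, 8.3094], 'torque': [-0.2338, -1.3666, 0.0025], 'finger_gap': 0.0997, 'finger_force': 45.2628} yaw -1.6499 q7 12.9
```

>>> play_rows --moves '[{"slide": [0, 0, -0.1], "twist": 0}, {"slide": [0, 0, -0.1], "twist": 0}, {"slide": [0, 0, 0], "twist": 0}]'

```text
t: 15.77
eef_pos: [0.5575, -0.0003, 0.0919]
eef_rot: [[0.079, 0.997, 0.005], [0.997, -0.079, 0.001], [0.001, 0.005, -1.0]]
ft_force: [7.1, -1.2, 6.0]
finger_gap: 0.106
finger_force: 44.9
```

```bash
python3 st.py
```

```text
{'t': 15.7667, 'eef_pos': [0.5575, -0.0003, 0.0919], 'ft_force': [7.1155, -1.2101, 5.9681], 'torque': [-0.2722, -1.528, 0.0334], 'finger_gap': 0.1057, 'finger_force': 44.9263} yaw -1.6499 q7 12.8
```

>>> play_rows --moves '[{"slide": [0, 0, -0.07], "twist": 0}, {"slide": [0, 0, 0], "twist": 0}, {"slide": [0, 0, 0], "twist": 0}]'

```text
t: 16.02
eef_pos: [0.5574, -0.0003, 0.092]
eef_rot: [[0.079, 0.997, 0.005], [0.997, -0.079, 0.001], [0.001, 0.005, -1.0]]
ft_force: [8.5, -0.8, -0.3]
finger_gap: 0.104
finger_force: 44.0
```

```bash
python3 st.py
```

```text
{'t': 16.0167, 'eef_pos': [0.5574, -0.0003, 0.092], 'ft_force': [8.4962, -0.7686, -0.2666], 'torque': [-0.3205, -2.2149, 0.023], 'finger_gap': 0.1042, 'finger_force': 44.0094} yaw -1.6498 q7 12.8
```

Caught: it stops rising 11.2 mm in. I relieve the side load, open and withdraw upward.

>>> play_rows --moves '[{"slide": [0, 0.1, 0], "twist": 0}, {"slide": [0, 0, 0], "twist": 0}]'

```text
t: 16.18
eef_pos: [0.5576, -0.0003, 0.092]
eef_rot: [[0.079, 0.997, 0.003], [0.997, -0.079, 0.001], [0.001, 0.003, -1.0]]
ft_force: [5.7, 0.7, 3.6]
finger_gap: 0.107
finger_force: 44.5
```

>>> play_rows --moves '[{"slide": [0, 0, 0], "twist": 0}, {"slide": [0, 0, 0], "twist": 0}, {"slide": [0, 0, 0], "twist": 0}, {"slide": [0, 0, 0], "twist": 0}, {"slide": [0, 0, 0], "twist": 0}]' --grip 50

```text
t: 16.6
eef_pos: [0.5555, -0.0015, 0.0911]
eef_rot: [[0.08, 0.997, -0.001], [0.997, -0.08, 0.0], [0.0, -0.001, -1.0]]
ft_force: [-0.5, 0.3, 0.6]
finger_gap: 0.498
finger_force: 0.0
```

>>> play_rows --moves '[{"slide": [0, 0, -1.0], "twist": 0}, {"slide": [0, 0, -2.0], "twist": 0}, {"slide": [0, 0, -3.0], "twist": 0}, {"slide": [0, 0, -3.0], "twist": 0}, {"slide": [0, 0, -3.0], "twist": 0}]'

```text
t: 17.02
eef_pos: [0.5556, -0.0021, 0.2135]
eef_rot: [[0.081, 0.997, -0.0], [0.997, -0.081, -0.0], [-0.0, -0.0, -1.0]]
ft_force: [0.5, 0.3, 0.3]
finger_gap: 0.5
finger_force: 0.0
```

>>> play_rows --moves '[{"slide": [0, 0, 0], "twist": 0}, {"slide": [0, 0, 0], "twist": 0}, {"slide": [0, 0, 0], "twist": 0}]'

```text
t: 17.27
eef_pos: [0.5558, -0.0016, 0.2115]
eef_rot: [[0.08, 0.997, -0.0], [0.997, -0.08, 0.001], [0.001, -0.0, -1.0]]
ft_force: [0.3, -0.1, -0.2]
finger_gap: 0.504
finger_force: 0.0
```

```bash
python3 st.py; python3 - <<'E'
from h import *
w=cam("wrist");P=pts(w);px=w["pixels"];cv2.imwrite("pics/end.png",px)
n=(abs(P[...,0]-.556)<.03)&(abs(P[...,1])<.03)&(px.max(-1)<70)&(P[...,2]>.10)&(P[...,2]<.145)
z=np.percentile(P[n][:,2],[50,90]);t=n&(abs(P[...,2]-z[0])<.006)
ct=max(cv2.findContours(t.astype(np.uint8),0,1)[0],key=cv2.contourArea)
print("wing z",z,cv2.minAreaRect(np.array([onz(w,u,v,z[0])[:2] for u,v in ct[:,0]],np.float32)*1000))
cov=(abs(P[...,0]-.61)<.06)&(abs(P[...,1])<.07)&(abs(P[...,2]-.085)<.01);Q=P[cov];print("cover",cov.sum(),np.polyfit(Q[:,0],Q[:,2],1),Q[:,2].mean())
E
```

```text
{'t': 17.2667, 'eef_pos': [0.5558, -0.0016, 0.2115], 'ft_force': [0.2991, -0.1114, -0.1879], 'torque': [0.0771, -0.0376, -0.0267], 'finger_gap': 0.5039, 'finger_force': 0.0} yaw -1.6505 q7 8.0
wing z [0.12417816 0.12524636] ((557.0418701171875, 0.13249969482421875), (34.061710357666016, 9.531144142150879), 85.85240936279297)
cover 22889 [0.00115707 0.08396024] 0.0846688902498403
```

View pics/end.png

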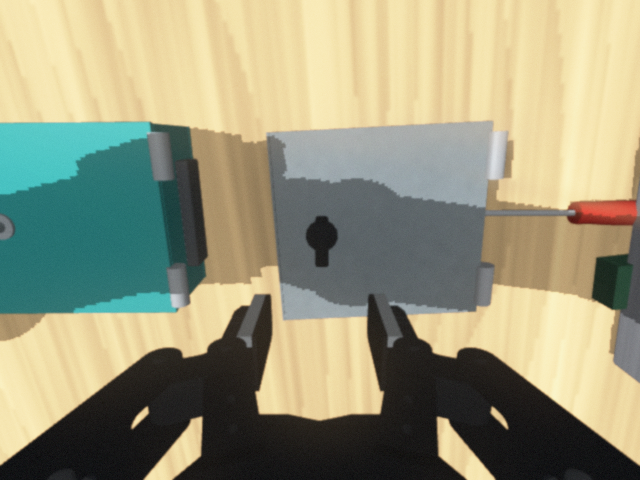

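The cover is flat and shut. The wing at (321,240) lies across the box (yaw -1.64), 12 mm lower than before, and the gripper is clear. I hand the job in.

```bash
python3 -c "
from plant import arm
print(arm.finish_job())"
```

```text
the job is handed in; nothing more can be done
None
```

The green box's cover is shut and its stud is pushed in, turned a quarter clockwise and holding in its catch about 11–12 mm down; the gripper is clear, no bystander was handled, and the job was handed in at about 17 s.

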